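# Set a rivet with a hand-lever press

## Robot

A 6-joint arm with a two-finger parallel gripper is mounted at the origin on the work surface. World frame = base frame: x ahead of the robot, y to its left, z up, the work surface at z = 0. Lengths are in m, angles in degrees, forces in N, time in s.
With the tool pointing down it reaches from about 0.375 to 0.9 m from the base axis. Payload 3.1 kg.
Tool frame: the origin (TCP) lies on the centre line of the jaws, within the pads' length; the fingertips stand 19 mm ahead of it and the grasp point (between the pads) is the TCP (tips_ahead is the distance from the TCP to the fingertips, in m); z points along the fingers, y is the line along which they close (so a half turn about z gives the same grasp; the last joint's range is limited). The gripper opens to 87 mm and grips with 3 to 60 N. Pads are 19 mm wide; open, the fingers measure 117 mm over their backs; the gripper's body (75 mm by 190 mm) begins 51 mm behind the grasp point.
Start: joints at [-81.503, 30.224, 82.088, -0, 67.689, -10.227], TCP at [0.201, -0.592, 0.242] pointing down, gripper open.
Joint ranges: [-176.69, 176.69], [-43.24, 126.21], [12.49, 139.97], [-82, 262], [0, 151.66], [-163.58, 163.58]. Speed limits (degrees/s): [159.86, 159.86, 180, 180, 180, 180].

## Interface

Orientations are given as a 3x3 rotation matrix whose columns are the frame's x, y, z axes.
In Python, from rig import read_state, capture, hand_in, trace, landmark_of, tips_ahead gives the robot as it stands.
- The arm moves only by the shell command python3 -m jog 'ROWS'. ROWS is JSON, a list of rows, each an object of numbers: "tx", "ty", "tz": the shift along the tool's x, y, z in cm; "roll": the turn about the tool's z in rad; "jaw": the opening, from 0 (shut) to 1 (fully open). A call has 1 to 8 rows; each row shifts and turns the commanded pose from where the row before left it, along the tool's axes as they then stand; what a row does not reach is not made up. A row lasts 1/10 s, in which the tool goes at most 50 mm and 8.59 degrees, less where a joint would pass 70% of its speed; a pose out of reach is approached as far as the arm can. A call with a gripper value outside its range is refused whole. The fingers move at their own pace and stop on an object; the grip force is fixed at half the most. Time passes only in rows, so rows that do not move let the fingers close. It gives the time, the measured TCP pose, the force, the opening and the grip force at its end, in the units of the state.
- read_state(): the state, without advancing time (a new reading comes with each control period).
- capture(name): name is "side" or "top" or "wrist"; returns a dict with "img" (384x512x3 uint8, red, green, blue), "vertical_fov" (degrees; the focal length in pixels is half the picture's height over the tangent of half this angle, whatever the lens; pixels are square), "cx", "cy" (the principal point, pixels), "cam_to_world" (4x4, takes a point from camera to world coordinates); the wrist camera has in their place "tool_from_camera" (4x4, takes a point from camera to tool coordinates, whose origin is the TCP and whose axes are the flange's). Camera axes: x right, y up, looking along -z (the intrinsics and any distortion apply to the point x, -y, -z); pixel columns grow to the right and rows downward; lengths in m; the calibration is good to about 2 mm. A picture is of the moment at which its call begins: read the wrist's pose just before it. There is no depth.
- hand_in(): hands the job in; it is judged then, once.
Trained networks look in the newest picture that a camera, given by its name, has taken for a name from the list of things; names that differ only in an ending like _2 or _b are one class to them, and where a whole thing is asked for, a point or a joint stands for the part that bears it (a point fixed in the world has none). Each returns a list of dicts, best first, with "p" (0 to 1); they miss things now and then, are a little off and sometimes report something else, mostly with a low value. They report only what shows in the picture. A call takes as long as a camera call.
- trace(camera, thing): "pixels" (384x512 bool, what is visible of it) and "bbox" ([left, top, width, height] in pixels, round what is visible of it).
- landmark_of(camera, thing): "point" ([row, column] in pixels: a listed point, or the origin of a listed thing).
The state is a dict: "time_s": time; "joint_positions": joint angles; "qvel": joint speeds; "tau": joint torques, N m; "position": TCP position; "tcp_rot": TCP orientation; "force": force on the tool from outside, world axes, zero at the start; "moment": the same for the moment, N m; "opening": opening from 0.0 (shut) to 1.0 (fully open); "grasp_force": force on a finger pad.
Only numpy, scipy, OpenCV 4.12 (cv2) and the standard library are available. Lean on these libraries where they do the work, as an engineer would, in place of code of your own. Each camera call takes 0.05 s, during which the arm holds its last target. There are 200 camera calls.

## Task

Pull the link with the round, riveted end out from under the low shelf, take it afresh by its plain tail and lay it flat across the press's anvil and front rest, with the rivet centred under the ram, and let go of it. Then pump the press's sprung lever through at least three full strokes, each time down until the ram squeezes the rivet hard and the lever stops, then all the way back up. Leave the link lying there with the lever up, leave the square-ended link where it is, and do not knock over the oil bottle.

Things in the scene. Friction and masses are not known exactly. Their poses are not given: they have to be found in the camera images.
- link: Bare aluminium flat link, 168 mm long, 14 mm thick, 0.2 kg: round end 46 mm across with a steel rivet (18 mm across, 6 mm proud of the top), plain shank 26 mm wide. Origin: underside, centre of the round end; x from tail to round end, z up; tail ends at x = -145 mm. Starts on the table, tail under the shelf, round end out about 85 mm.
- square_link: A similar link beside it (120 mm to either side, also half under the shelf) but with a SQUARE end 46 mm wide and no rivet; not wanted, leave it. Origin and axes as for the link.
- shelf: Low fixed galvanised shelf, 340 mm wide, 200 mm deep, on two end walls; underside 50 mm, top 60 mm above the table. Bins 70 mm high with tool handles sticking out stand on it, 75 mm behind its front edge. Origin: on the table below the middle of its front edge; y points in under the shelf, x along its edge.
- press: Grey fixed bench press. Origin: on the table below the ram's axis; z up; the link goes in along +x, round end first. Column at y = 49 to 85, x = -35 to 35 mm. Head above the anvil: x = -35 to 35, y = -30 to 85, z = 130 to 200 mm (cap to 225), so the gripper cannot hold the link within 85 mm of the ram's axis. Base plate 20 mm thick, x = -115 to 55, y = -55 to 95 mm.
- anvil (a point): Centre of the top of the press's anvil, 60 mm above the table, straight below the ram: a steel block 40 mm along the press's x by 34 mm along its y.
- rest (a point): Centre of the top of the press's narrow front rest, level with the anvil and 72 mm in front of it (press x = -72 mm): a steel bar 12 mm along the press's x by 44 mm along its y.
- ram: Round steel ram, 26 mm across, under the press's head. Origin: centre of its lower face, 104 mm above the table with the lever up; it goes down 45 mm per rad of the lever and meets the rivet of a seated link (top at 80 mm) at about 0.53 rad.
- lever (a joint): Angle of the press's hand lever, rad: 0 = up at rest (its spring returns it there), growing as it is pressed down; stop at 0.60 without a link. It hinges about the press's x axis at press y = -42 mm, z = 190 mm. Pressing takes 4 to 8 N at the grip, more once the ram is on the rivet.
- lever_grip (a point): Middle of the lever's black rubber grip, 160 mm from the hinge. The lever points to the press's -y, 0.45 rad above level at rest, 0.15 rad below it at the stop. The grip is 95 mm long, 34 mm wide (along the press's x) and 22 mm thick.
- oil_bottle: Grey closed plastic bottle with a black cap, 56 mm across, 130 mm tall, standing beyond the press towards the shelf's side. Origin: centre of its underside. Leave it standing.

How it is judged:
By the outcome, as a careful person would: the job done as asked, in the order asked, and still so for the second after the job is handed in, with the robot touching nothing.
It also fails if it takes over 72 s, if anything falls off the work surface, if the arm or the gripper's body presses on something with over 40 N, if the wrist force passes 120 N, or if a joint passes its speed limit or range.

## Working session

There is one attempt and no reset: what is moved stays moved. The work goes in short steps, Python scripts to look and compute and a shell command to move; the robot and the scene stay as the last step left them, time stands still between calls to the robot, and variables do not carry over. Pictures are saved under pics/ and viewed, at most 11 in all, crops included, and the job is handed in when it is done.

```bash
ls; mkdir -p pics; cat > h.py <<'E'
import numpy as np, cv2
from rig import *
def cap(n):
    s=read_state(); c=capture(n)
    if 'cam_to_world' in c: T=np.array(c['cam_to_world'])
    else:
        W=np.eye(4);W[:3,:3]=s['tcp_rot'];W[:3,3]=s['position'];T=W@np.array(c['tool_from_camera'])
    c['T']=T;c['f']=c['img'].shape[0]/2/np.tan(np.radians(c['vertical_fov'])/2);return c
def ray(c,rc):
    d=np.array([(rc[1]-c['cx'])/c['f'],-(rc[0]-c['cy'])/c['f'],-1]);return c['T'][:3,3],c['T'][:3,:3]@d
def at(c,rc,z):
    o,d=ray(c,rc);return o+d*(z-o[2])/d[2]
def proj(c,p):
    q=np.linalg.inv(c['T'])@np.append(p,1);return [c['cy']-c['f']*q[1]/-q[2],c['cx']+c['f']*q[0]/-q[2]]
def tri(rs):
    A=0;b=0
    for o,d in rs:
        d=d/np.linalg.norm(d);P=np.eye(3)-np.outer(d,d);A=A+P;b=b+P@o
    return np.linalg.solve(A,b)
E
python3 - <<'E'
from h import *
np.set_printoptions(precision=4,suppress=True)
s=read_state();print(s['time_s'],s['tcp_rot'],s['force'],tips_ahead if not callable(tips_ahead) else tips_ahead())
ims=[];cs={}
for n in['side','top']:
    c=cap(n);cs[n]=c;ims.append(c['img']);print(n,c['T'],c['f'],{k:v for k,v in c.items() if k not in('img','T','cam_to_world')})
zs=dict(link=0,square_link=0,shelf=0,press=0,anvil=.06,rest=.06,ram=.104,lever_grip=.26,oil_bottle=0)
for t,z in zs.items():
    r={}
    for n in cs:
        for l in landmark_of(n,t)[:2]:
            print(t,n,round(l['p'],2),np.round(l['point'],1),at(cs[n],l['point'],z)); r.setdefault(n,ray(cs[n],l['point']))
    if len(r)==2: print('   tri',tri(r.values()))
for n in cs: cv2.imwrite(f'pics/{n}0.png',cs[n]['img'][:,:,::-1])
E
```

```text
pics
0.0 [[ 0.9471  0.3211 -0.0003]
 [ 0.3211 -0.9471  0.0021]
 [ 0.0004 -0.0021 -1.    ]] [-0.5084 -0.6089  0.3738] 0.019
side [[-0.9073  0.3161 -0.2773  0.326 ]
 [-0.4201 -0.709   0.5664  0.5795]
 [-0.0176  0.6304  0.7761  0.9226]
 [ 0.      0.      0.      1.    ]] 399.6126463799491 {'vertical_fov': 51.325336501355736, 'cx': 257.2958586636354, 'cy': 193.10974352457288, 'f': np.float64(399.6126463799491)}
top [[ 0.0268  0.9928 -0.1165  0.4515]
 [-0.9996  0.0268 -0.0021  0.0488]
 [ 0.001   0.1165  0.9932  1.177 ]
 [ 0.      0.      0.      1.    ]] 425.1582767645143 {'vertical_fov': 48.60753957268318, 'cx': 258.2014646517004, 'cy': 193.47378156147207, 'f': np.float64(425.1582767645143)}
link side 0.98 [312.7 238.9] [0.5409 0.2589 0.    ]
link top 0.8 [206.9 181.4] [0.5463 0.2635 0.    ]
link top 0.68 [249.7 182.8] [0.4287 0.254  0.    ]
   tri [0.5428 0.2615 0.0054]
square_link side 0.66 [333.3 283. ] [0.4259 0.2609 0.    ]
square_link side 0.62 [ 91.7 292.1] [ 0.7421 -0.59    0.    ]
shelf side 0.86 [351.2 245.9] [0.4864 0.3329 0.    ]
shelf top 0.63 [226.3 157.7] [0.4908 0.3263 0.    ]
   tri [ 0.4901  0.3293 -0.0144]
press side 0.89 [204.5 266.2] [ 0.6141 -0.0657  0.    ]
press top 0.88 [183.6 304.3] [ 0.6208 -0.0767  0.    ]
   tri [ 0.622  -0.0793 -0.0199]
anvil side 0.86 [188.8 262. ] [ 0.6288 -0.0696  0.06  ]
anvil top 0.64 [184.5 302.8] [ 0.6097 -0.0664  0.06  ]
   tri [ 0.6162 -0.0627  0.0718]
rest side 0.87 [201.7 290.4] [ 0.5391 -0.0595  0.06  ]
rest top 0.67 [205.3 306.7] [ 0.5546 -0.0775  0.06  ]
   tri [ 0.5523 -0.0824  0.0277]
lever_grip side 0.65 [ 93.4 291.8] [ 0.6228 -0.2533  0.26  ]
lever_grip top 0.86 [170.  398.5] [ 0.619  -0.2545  0.26  ]
   tri [ 0.621  -0.2541  0.2596]
oil_bottle side 0.74 [236.1 198. ] [0.7405 0.1103 0.    ]
oil_bottle side 0.68 [197.2 286.8] [ 0.5698 -0.1152  0.    ]
oil_bottle top 0.63 [140.7 238.9] [0.7383 0.1099 0.    ]
   tri [0.7393 0.1103 0.0003]
```

View pics/side0.png

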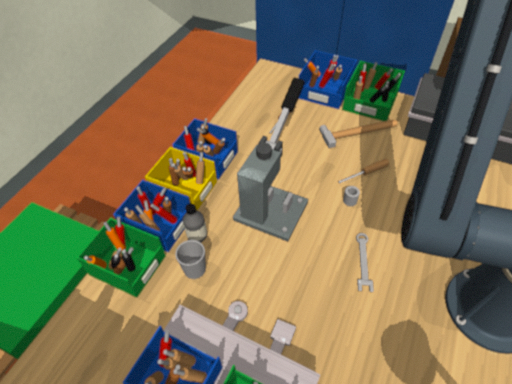

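View pics/top0.png

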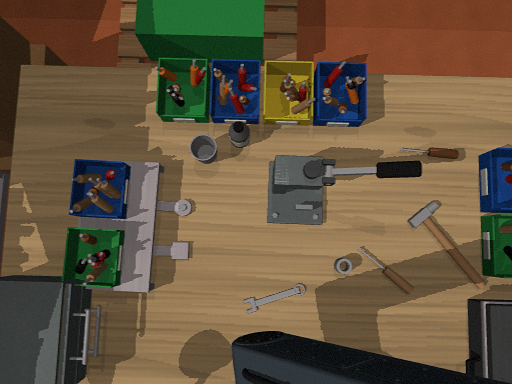

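The side view shows the round riveted link's eye at about (row 312, col 239) and the square one at (333, 283). The top view shows the round link at (207, 182), with the tail pointing under the shelf along +y. The press is at (185, 303) with its lever toward -y, and the bottle is at (133, 238). All of this agrees with the networks.

```bash
python3 -m jog '[{"tz":-4},{"tz":-4},{"tz":-3,"tx":2},{"tx":3.2,"ty":-3.5},{"tx":3.2,"ty":-3.5},{"tx":3.2,"ty":-3.5},{"tx":3.2,"ty":-3.5},{"tx":3.2,"ty":-3.5}]'; python3 -m jog '[{"tx":3.2,"ty":-3.5},{"tx":3.2,"ty":-3.5},{"tx":3.2,"ty":-3.5},{"tx":3.2,"ty":-3.5},{"tx":3.2,"ty":-3.5},{"tx":3.2,"ty":-3.5},{},{}]'
cat > look.py <<'E'
import sys
from h import *
np.set_printoptions(precision=4,suppress=True)
c=cap('wrist');cv2.imwrite('pics/'+sys.argv[1],c['img'][:,:,::-1]);print(c['T'])
for a in sys.argv[2:]:
    t,z=a.split(':')
    for l in landmark_of('wrist',t)[:2]: print(t,round(l['p'],2),np.round(l['point'],1),at(c,l['point'],float(z)))
s=read_state();print(s['time_s'],s['position'],s['joint_positions'])
E
python3 look.py w1.png link:0 square_link:0 shelf:0 press:0 anvil:.06 rest:.06 ram:.104 lever_grip:.26 oil_bottle:0
```

```text
[[ 0.321   0.915   0.2443  0.2668]
 [-0.9471  0.3103  0.0824 -0.5703]
 [-0.0004 -0.2578  0.9662  0.3856]
 [ 0.      0.      0.      1.    ]]
1.5 [ 0.2007 -0.5919  0.2416] [-81.5023  30.2234  82.0875   0.0013  67.6908 -10.227 ]$[0]: bad value
$[0]: bad value
```

```bash
python3 -m jog '[{"tx":0,"ty":0,"tz":-4,"roll":0,"jaw":1}]';python3 -m jog '[{"tz":-4,"jaw":1}]'
```

```text
time_s: 1.6
position: [0.1999, -0.5882, 0.2762]
tcp_rot: [[0.947, 0.321, -0.002], [0.321, -0.947, 0.013], [0.002, -0.013, -1.0]]
force: [-0.8, -1.2, 0.2]
opening: 1.0
grasp_force: 0.0$[0]: bad value
```

```bash
python3 -m jog '[{"tx":0,"ty":0,"tz":-4,"roll":0,"jaw":1},{"tx":2,"ty":0,"tz":-3,"roll":0,"jaw":1},{"tx":3.2,"ty":-3.5,"tz":0,"roll":0,"jaw":1},{"tx":3.2,"ty":-3.5,"tz":0,"roll":0,"jaw":1},{"tx":3.2,"ty":-3.5,"tz":0,"roll":0,"jaw":1},{"tx":3.2,"ty":-3.5,"tz":0,"roll":0,"jaw":1},{"tx":3.2,"ty":-3.5,"tz":0,"roll":0,"jaw":1},{"tx":3.2,"ty":-3.5,"tz":0,"roll":0,"jaw":1}]'; python3 -m jog '[{"tx":3.2,"ty":-3.5,"tz":0,"roll":0,"jaw":1},{"tx":3.2,"ty":-3.5,"tz":0,"roll":0,"jaw":1},{"tx":3.2,"ty":-3.5,"tz":0,"roll":0,"jaw":1},{"tx":3.2,"ty":-3.5,"tz":0,"roll":0,"jaw":1},{"tx":0,"ty":0,"tz":0,"roll":0,"jaw":1},{"tx":0,"ty":0,"tz":0,"roll":0,"jaw":1}]'
python3 look.py w1.png press:0 anvil:.06 rest:.06 ram:.104 lever_grip:.26 oil_bottle:0 link:0
```

```text
time_s: 2.4
position: [0.3344, -0.3231, 0.3517]
tcp_rot: [[0.947, 0.32, 0.001], [0.32, -0.947, -0.0], [0.0, 0.0, -1.0]]
force: [1.3, -1.1, -0.1]
opening: 0.999
grasp_force: 0.0
time_s: 3.0
position: [0.4106, -0.1503, 0.3517]
tcp_rot: [[0.946, 0.324, 0.0], [0.324, -0.946, -0.001], [-0.0, 0.001, -1.0]]
force: [-0.2, 0.1, 0.5]
opening: 1.004
grasp_force: 0.0
[[ 0.3243  0.914   0.2438  0.4766]
 [-0.946   0.3132  0.084  -0.1284]
 [ 0.0004 -0.2579  0.9662  0.4958]
 [ 0.      0.      0.      1.    ]]
rest 0.81 [ 19.2 227.5] [ 0.554  -0.0692  0.06  ]
oil_bottle 0.21 [ 21.5 224.8] [ 0.5609 -0.0585  0.    ]
3.4 [ 0.41   -0.1523  0.3515] [-35.0723   7.709   98.5083  -0.0033  73.7922  36.3255]
```

View pics/w1.png

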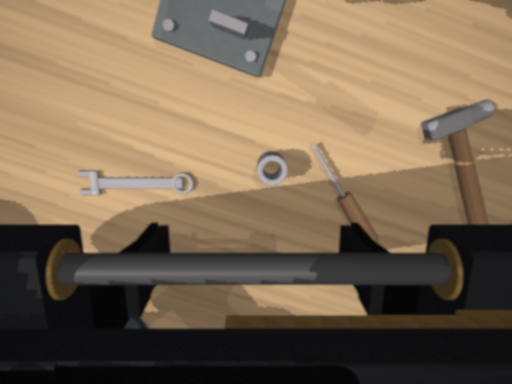

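The wrist view shows the rest bar at (19, 228) and the base plate's front corners at about (37, 153) and (75, 260). The press's ram is still out of the top of the frame.

```bash
python3 - <<'E'
from h import *
c=cap('wrist')
a,b=at(c,(37,153),.02),at(c,(75,260),.02); d=a-b
print(a,b,np.linalg.norm(d),'y-axis yaw err deg',np.degrees(np.arctan2(-d[0],d[1])))
m=(a+b)/2; yaw=np.arctan2(-d[0],d[1]);X=np.array([np.cos(yaw),np.sin(yaw)]);Y=np.array([-X[1],X[0]])
print('origin',m[:2]+X*.115-Y*.02)
E
python3 -m jog '[{"tx":2.6,"ty":-3.8,"tz":0,"roll":0,"jaw":1},{"tx":2.6,"ty":-3.8,"tz":0,"roll":0,"jaw":1},{"tx":2.6,"ty":-3.8,"tz":0,"roll":0,"jaw":1},{"tx":2.6,"ty":-3.8,"tz":0,"roll":-0.14,"jaw":1},{"tx":0,"ty":0,"tz":0,"roll":-0.14,"jaw":1},{"tx":0,"ty":0,"tz":0,"roll":-0.14,"jaw":1},{"tx":0,"ty":0,"tz":0,"roll":-0.14,"jaw":1},{"tx":0,"ty":0,"tz":0,"roll":-0.14,"jaw":1}]'
python3 -m jog '[{"tx":4,"ty":0,"tz":0,"roll":-0.14,"jaw":1},{"tx":4,"ty":0,"tz":0,"roll":-0.14,"jaw":1},{"tx":0,"ty":-4,"tz":0,"roll":-0.14,"jaw":1},{"tx":0,"ty":-2,"tz":0,"roll":-0.14,"jaw":1},{"tx":0,"ty":0,"tz":0,"roll":0,"jaw":1},{"tx":0,"ty":0,"tz":0,"roll":0,"jaw":1}]'
python3 look.py w2.png press:0 oil_bottle:0 link:0 square_link:0 shelf:0
```

```text
[0.51023846 0.01868196 0.02      ] [ 0.51028955 -0.12738487  0.02      ] 0.14606683374678678 y-axis yaw err deg 0.020040472990520964
origin [ 0.62527099 -0.07431123]
time_s: 4.25
position: [0.46, 0.026, 0.3515]
tcp_rot: [[0.513, 0.859, -0.0], [0.859, -0.513, 0.0], [-0.0, -0.0, -1.0]]
force: [-0.3, 0.0, -0.6]
opening: 1.005
grasp_force: 0.0
time_s: 4.85
position: [0.4385, 0.1098, 0.3519]
tcp_rot: [[-0.014, 1.0, 0.002], [1.0, 0.014, -0.0], [-0.0, 0.002, -1.0]]
force: [-0.5, -0.2, 0.8]
opening: 0.997
grasp_force: 0.0
[[ 0.9999 -0.0133 -0.004   0.4372]
 [ 0.0139  0.9664  0.2567  0.1789]
 [ 0.0004 -0.2567  0.9665  0.4959]
 [ 0.      0.      0.      1.    ]]
oil_bottle 0.7 [154.9 468.2] [0.753  0.1074 0.    ]
square_link 0.91 [ 36.8 247.2] [ 0.427  0.263 -0.   ]
5.15 [0.4387 0.1096 0.3515] [-0.1806  9.0677 96.7987 -0.0026 74.1141 -1.0226]
```

View pics/w2.png

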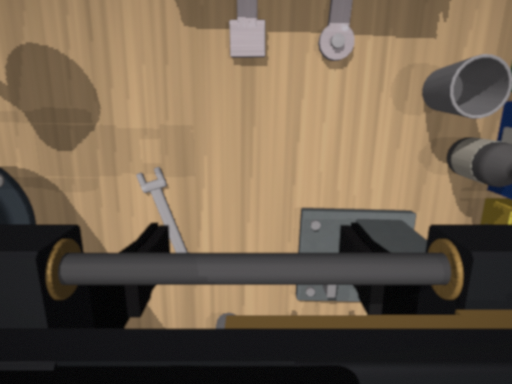

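The wrist view now shows the round riveted end at (41, 337), with its shank running straight up to the shelf. The square end is at (38, 247), the cup at (87, 478), the bottle at (157, 478), and the press plate's corner at (210, 302).

```bash
python3 - <<'E'
from h import *
c=cap('wrist')
print('rivet',at(c,(40,338),.02),at(c,(42,337),.014),'shank',at(c,(5,341),.014),at(c,(18,341),.014))
print('plate',at(c,(210,302),.02),at(c,(300,298),.02),at(c,(211,414),.02))
for n in('top','side'):
  c=cap(n)
  for l in landmark_of(n,'link')[:2]: print(n,l['p'],at(c,l['point'],0))
  if n=='top':print([at(c,p,.02) for p in ((156,275),(222,268),(224,322))])
E
```

```text
rivet [0.54460557 0.25725303 0.02      ] [0.54483369 0.25579856 0.014     ] shank [0.54655814 0.29968864 0.014     ] [0.54777636 0.28454889 0.014     ]
plate [0.50977374 0.02566839 0.02      ] [ 0.51105927 -0.12380618  0.02      ] [0.6744577  0.02660126 0.02      ]
top 0.98 [0.53526814 0.25932986 0.        ]
[array([0.69289206, 0.00758294, 0.02      ]), array([0.50987518, 0.02254751, 0.02      ]), array([ 0.50839356, -0.12427591,  0.02      ])]
side 0.61 [0.54227715 0.2641986  0.        ]
```

```bash
python3 -m jog '[{"tx":3.6,"ty":2.7,"tz":0,"roll":0,"jaw":1},{"tx":3.6,"ty":2.7,"tz":0,"roll":0,"jaw":1},{"tx":3.6,"ty":2.7,"tz":0,"roll":0.014,"jaw":1},{"tx":3.6,"ty":2.8,"tz":0,"roll":0,"jaw":1},{"tx":0,"ty":0,"tz":4.8,"roll":0,"jaw":1},{"tx":0,"ty":0,"tz":4.8,"roll":0,"jaw":1},{"tx":0,"ty":0,"tz":4.8,"roll":0,"jaw":1},{"tx":0,"ty":0,"tz":4.8,"roll":0,"jaw":1}]'; python3 -m jog '[{"tx":0,"ty":0,"tz":4.5,"roll":0,"jaw":1},{"tx":0,"ty":0,"tz":0,"roll":0,"jaw":1},{"tx":0,"ty":0,"tz":0,"roll":0,"jaw":1}]'
python3 look.py w3.png link:0
```

```text
time_s: 6.2
position: [0.5452, 0.2556, 0.1579]
tcp_rot: [[-0.002, 1.0, 0.001], [1.0, 0.002, 0.0], [0.0, 0.001, -1.0]]
force: [0.2, 0.8, -0.3]
opening: 0.997
grasp_force: 0.0
time_s: 6.5
position: [0.5453, 0.2553, 0.1144]
tcp_rot: [[-0.002, 1.0, -0.001], [1.0, 0.002, -0.0], [-0.0, -0.001, -1.0]]
force: [0.4, 0.1, 0.6]
opening: 1.0
grasp_force: 0.0
[[ 1.     -0.0025  0.002   0.5452]
 [ 0.0019  0.9664  0.2569  0.3245]
 [-0.0026 -0.2569  0.9664  0.2584]
 [ 0.      0.      0.      1.    ]]
link 0.96 [187.2 256.1] [0.5463 0.2595 0.    ]
6.6 [0.5473 0.2559 0.1173] [14.4743 37.7535 91.2936  0.0035 50.641  14.3568]
```

View pics/w3.png

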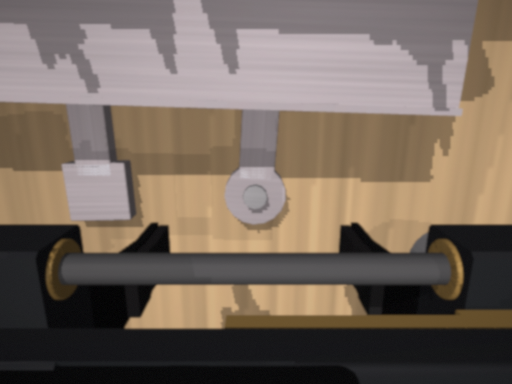

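The link's eye is centred between the jaws at (194, 255), with the shelf edge at about row 107. The square link is clear at (190, 98).

```bash
python3 -m jog '[{"tx":0.4,"ty":0,"tz":4.5,"roll":0,"jaw":1},{"tx":0,"ty":0,"tz":3.5,"roll":0,"jaw":1},{"tx":0,"ty":0,"tz":1.3,"roll":0,"jaw":1},{"tx":0,"ty":0,"tz":0,"roll":0,"jaw":0.4},{"tx":0,"ty":0,"tz":0,"roll":0,"jaw":0.4},{"tx":0,"ty":0,"tz":0,"roll":0,"jaw":0.4},{"tx":0,"ty":0,"tz":0,"roll":0,"jaw":0.4},{"tx":0,"ty":0,"tz":0,"roll":0,"jaw":0.4}]'
```

```text
time_s: 7.4
position: [0.5459, 0.2595, 0.0228]
tcp_rot: [[-0.002, 1.0, 0.002], [1.0, 0.002, 0.001], [0.001, 0.002, -1.0]]
force: [0.3, 0.2, 1.0]
opening: 0.631
grasp_force: 0.0
```

```bash
python3 -m jog '[{"tx":0,"ty":0,"tz":0,"roll":0,"jaw":0},{"tx":0,"ty":0,"tz":0,"roll":0,"jaw":0},{"tx":0,"ty":0,"tz":0,"roll":0,"jaw":0},{"tx":0,"ty":0,"tz":0,"roll":0,"jaw":0}]'
```

```text
time_s: 7.8
position: [0.5455, 0.2594, 0.0221]
tcp_rot: [[-0.002, 1.0, 0.001], [1.0, 0.002, 0.0], [0.0, 0.001, -1.0]]
force: [-0.9, -0.3, 5.5]
opening: 0.521
grasp_force: 30.0
```

```bash
python3 -m jog '[{"tx":-1.5,"ty":0,"tz":0,"roll":0,"jaw":0},{"tx":-2,"ty":0,"tz":0,"roll":0,"jaw":0},{"tx":-2,"ty":0,"tz":0,"roll":0,"jaw":0},{"tx":-2,"ty":0,"tz":0,"roll":0,"jaw":0},{"tx":-2,"ty":0,"tz":0,"roll":0,"jaw":0},{"tx":-2,"ty":0,"tz":0,"roll":0,"jaw":0},{"tx":-2,"ty":0,"tz":0,"roll":0,"jaw":0},{"tx":-1,"ty":0,"tz":0,"roll":0,"jaw":0}]'; python3 -m jog '[{"tx":0,"ty":0,"tz":0,"roll":0,"jaw":0},{"tx":0,"ty":0,"tz":0,"roll":0,"jaw":1},{"tx":0,"ty":0,"tz":0,"roll":0,"jaw":1},{"tx":0,"ty":0,"tz":0,"roll":0,"jaw":1},{"tx":0,"ty":0,"tz":0,"roll":0,"jaw":1}]'
```

```text
time_s: 8.6
position: [0.5459, 0.1129, 0.0221]
tcp_rot: [[0.0, 1.0, 0.001], [1.0, -0.0, 0.001], [0.001, 0.001, -1.0]]
force: [-0.3, 4.5, 5.7]
opening: 0.52
grasp_force: 30.0
time_s: 9.1
position: [0.545, 0.1143, 0.0212]
tcp_rot: [[-0.002, 1.0, -0.001], [1.0, 0.002, -0.0], [-0.0, -0.001, -1.0]]
force: [-0.5, -0.2, -0.2]
opening: 0.798
grasp_force: 0.0
```

```bash
python3 -m jog '[{"tx":0,"ty":0,"tz":-3,"roll":0,"jaw":1},{"tx":0,"ty":0,"tz":-3.5,"roll":0,"jaw":0.8},{"tx":4,"ty":0,"tz":-2.5,"roll":0,"jaw":0.8},{"tx":4,"ty":0,"tz":0,"roll":0,"jaw":0.8},{"tx":0,"ty":0,"tz":0,"roll":0,"jaw":0.8},{"tx":0,"ty":0,"tz":0,"roll":0,"jaw":0.8}]'
python3 look.py w4.png link:0
python3 - <<'E'
from h import *
c=cap('top')
for l in landmark_of('top','link')[:2]: print(l['p'],at(c,l['point'],0))
E
```

```text
time_s: 9.7
position: [0.5446, 0.1952, 0.1113]
tcp_rot: [[-0.005, 1.0, -0.001], [1.0, 0.005, -0.0], [-0.0, -0.001, -1.0]]
force: [0.4, -0.3, -0.5]
opening: 0.801
grasp_force: 0.0
[[ 1.     -0.0052  0.0006  0.5442]
 [ 0.0049  0.9664  0.257   0.2643]
 [-0.0019 -0.257   0.9664  0.2554]
 [ 0.      0.      0.      1.    ]]
link 0.68 [293.4 255.6] [0.5458 0.1075 0.    ]
9.8 [0.5446 0.1937 0.1109] [ 8.5165 36.9184 95.1034 -0.0307 48.0859  8.4175]
0.69 [0.54597851 0.10956778 0.        ]
```

View pics/w4.png

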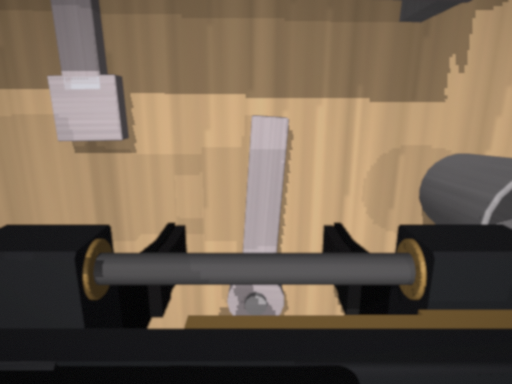

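The link is now clear of the shelf. Its tail end is at (117, 270), the shank centre is at (240, 262), and the eye lies behind the bar at about (297, 256).

```bash
python3 - <<'E'
from h import *
c=cap('wrist')
a,b,e=at(c,(118,270),.014),at(c,(240,262),.014),at(c,(298,256),.014)
print(a,b,e); d=(e-a)[:2];n=np.linalg.norm(d);print(n,'dir deg',np.degrees(np.arctan2(d[1],d[0])))
d=d/n; print('grip',a[:2]+d*.032,'origin',a[:2]+d*.145, read_state()['position'])
E
```

```text
[0.55538327 0.25120525 0.014     ] [0.55045062 0.16017142 0.014     ] [0.54598648 0.11023158 0.014     ]
0.14128649803542595 dir deg -93.8134870303477
grip [0.55325499 0.2192761 ] origin [0.5457395 0.1065263] [0.54503407 0.19317433 0.11095433]
```

```bash
python3 -m jog '[{"tx":2.4,"ty":0.8,"tz":0,"roll":0.066,"jaw":0.8},{"tx":0,"ty":0,"tz":4.5,"roll":0,"jaw":0.8},{"tx":0,"ty":0,"tz":3.3,"roll":0,"jaw":0.6},{"tx":0,"ty":0,"tz":1.2,"roll":0,"jaw":0.5},{"tx":0,"ty":0,"tz":0,"roll":0,"jaw":0},{"tx":0,"ty":0,"tz":0,"roll":0,"jaw":0},{"tx":0,"ty":0,"tz":0,"roll":0,"jaw":0},{"tx":0,"ty":0,"tz":0,"roll":0,"jaw":0}]'; python3 -m jog '[{"tx":0,"ty":0,"tz":0,"roll":0,"jaw":0},{"tx":0,"ty":0,"tz":0,"roll":0,"jaw":0},{"tx":0,"ty":0,"tz":0,"roll":0,"jaw":0},{"tx":0,"ty":0,"tz":0,"roll":0,"jaw":0}]'
```

```text
time_s: 10.75
position: [0.5536, 0.2181, 0.022]
tcp_rot: [[0.064, 0.998, 0.001], [0.998, -0.064, 0.0], [0.0, 0.001, -1.0]]
force: [-0.3, 0.4, -0.1]
opening: 0.339
grasp_force: 0.0
time_s: 11.15
position: [0.5534, 0.2182, 0.0219]
tcp_rot: [[0.064, 0.998, 0.0], [0.998, -0.064, -0.0], [-0.0, 0.0, -1.0]]
force: [0.2, -1.4, 4.5]
opening: 0.296
grasp_force: 30.0
```

```bash
python3 -m jog '[{"tx":0,"ty":0,"tz":-2,"roll":0,"jaw":0},{"tx":0,"ty":0,"tz":-3.4,"roll":0,"jaw":0},{"tx":0,"ty":0,"tz":-3.4,"roll":0,"jaw":0},{"tx":-2.4,"ty":-3.2,"tz":0,"roll":0,"jaw":0},{"tx":-2.4,"ty":-3.2,"tz":0,"roll":0,"jaw":0},{"tx":-2.4,"ty":-3.2,"tz":0,"roll":0,"jaw":0},{"tx":-2.4,"ty":-3.2,"tz":0,"roll":0,"jaw":0},{"tx":0,"ty":0,"tz":0,"roll":-0.135,"jaw":0}]'; python3 -m jog '[{"tx":0,"ty":0,"tz":0,"roll":-0.135,"jaw":0},{"tx":0,"ty":0,"tz":0,"roll":-0.135,"jaw":0},{"tx":0,"ty":0,"tz":0,"roll":-0.135,"jaw":0},{"tx":0,"ty":0,"tz":0,"roll":-0.135,"jaw":0},{"tx":0,"ty":0,"tz":0,"roll":-0.135,"jaw":0},{"tx":0,"ty":0,"tz":0,"roll":-0.135,"jaw":0},{"tx":0,"ty":0,"tz":0,"roll":-0.135,"jaw":0},{"tx":0,"ty":0,"tz":0,"roll":-0.135,"jaw":0}]'; python3 -m jog '[{"tx":0,"ty":0,"tz":0,"roll":-0.135,"jaw":0},{"tx":0,"ty":0,"tz":0,"roll":-0.135,"jaw":0},{"tx":0,"ty":0,"tz":0,"roll":-0.14,"jaw":0},{"tx":0,"ty":0,"tz":0,"roll":0,"jaw":0},{"tx":0,"ty":0,"tz":0,"roll":0,"jaw":0}]'
```

```text
time_s: 11.95
position: [0.4109, 0.1293, 0.1088]
tcp_rot: [[-0.073, 0.997, -0.013], [0.997, 0.073, -0.001], [0.0, -0.013, -1.0]]
force: [-0.7, 0.4, -2.0]
opening: 0.298
grasp_force: 30.0
time_s: 12.75
position: [0.419, 0.1309, 0.1093]
tcp_rot: [[-0.915, 0.402, -0.001], [0.402, 0.915, 0.0], [0.001, -0.0, -1.0]]
force: [0.2, 0.3, -2.0]
opening: 0.29
grasp_force: 30.0
time_s: 13.25
position: [0.4191, 0.1308, 0.1093]
tcp_rot: [[-1.0, 0.013, -0.001], [0.013, 1.0, 0.0], [0.001, 0.0, -1.0]]
force: [0.2, 0.2, -1.5]
opening: 0.292
grasp_force: 30.0
```

```bash
python3 -m jog '[{"tx":0.4,"ty":-4,"tz":0,"roll":-0.018,"jaw":0},{"tx":0.4,"ty":-4,"tz":0,"roll":0,"jaw":0},{"tx":0.4,"ty":-4,"tz":0,"roll":0,"jaw":0},{"tx":0.4,"ty":-4,"tz":0,"roll":0,"jaw":0},{"tx":0.3,"ty":-4,"tz":0,"roll":0,"jaw":0},{"tx":0,"ty":0,"tz":0,"roll":0,"jaw":0},{"tx":0,"ty":0,"tz":0,"roll":0,"jaw":0}]'
python3 - <<'E'
from h import *
s=read_state();P=np.array(s['position']);R=np.array(s['tcp_rot']);pred=P-.111*R[:,0];print(P,'pred',pred)
for n in('top','side'):
  c=cap(n)
  for t,z in(('link',P[2]-.022),('anvil',.06),('rest',.06),('ram',.104),('lever_grip',.26)):
    for l in landmark_of(n,t)[:1]: print(n,t,round(l['p'],2),np.round(l['point'],1),at(c,l['point'],z))
  print('pred px',proj(c,[pred[0],pred[1],P[2]-.002]))
  r,q=proj(c,[.58,-.07,.1]);r,q=int(r),int(q);k=c['img'][max(0,r-75):r+75,q-100:q+100]
  cv2.imwrite(f'pics/{n}1.png',cv2.resize(k,None,fx=3.9,fy=3.9,interpolation=2)[:,:,::-1]);print('crop',max(0,r-75),q-100)
E
python3 - <<'E'
import cv2,numpy as np
a,b=cv2.imread('pics/top1.png'),cv2.imread('pics/side1.png')
print(a.shape,b.shape)
E
```

```text
time_s: 13.95
position: [0.4012, -0.0702, 0.1095]
tcp_rot: [[-1.0, -0.003, -0.0], [-0.003, 1.0, 0.0], [0.0, 0.0, -1.0]]
force: [-0.2, -0.5, -1.5]
opening: 0.296
grasp_force: 30.0
[ 0.40117257 -0.07020045  0.10948364] pred [ 0.51217188 -0.06981273  0.10945407]
top link 0.64 [221.1 303.2] [ 0.51119416 -0.0659762   0.08748364]
top anvil 0.7 [180.9 300.9] [ 0.61917067 -0.06122068  0.06      ]
top rest 0.86 [206.  304.1] [ 0.55254254 -0.07066703  0.06      ]
top lever_grip 0.78 [168.1 398.3] [ 0.62318414 -0.25410726  0.26      ]
pred px [np.float64(220.33836434148688), np.float64(305.5755866705738)]
crop 118 205
side link 0.93 [196.7 302.3] [ 0.50963168 -0.06771837  0.08748364]
side anvil 0.91 [189.7 262.9] [ 0.62510476 -0.06763873  0.06      ]
side rest 0.71 [199.  287.8] [ 0.54905569 -0.0652843   0.06      ]
side lever_grip 0.76 [ 92.4 293.6] [ 0.62003129 -0.25924178  0.26      ]
pred px [np.float64(191.08819403477136), np.float64(302.20845530266547)]
crop 109 178
(585, 780, 3) (585, 780, 3)
```

View pics/side1.png

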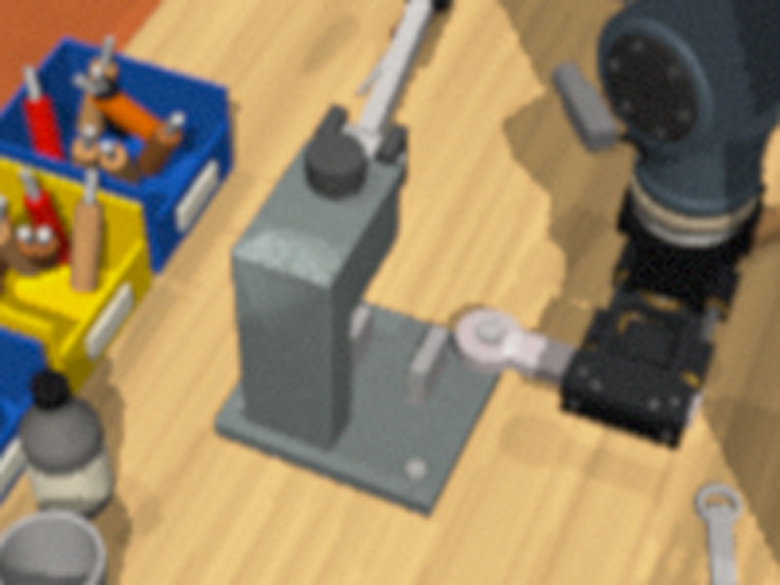

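View pics/top1.png

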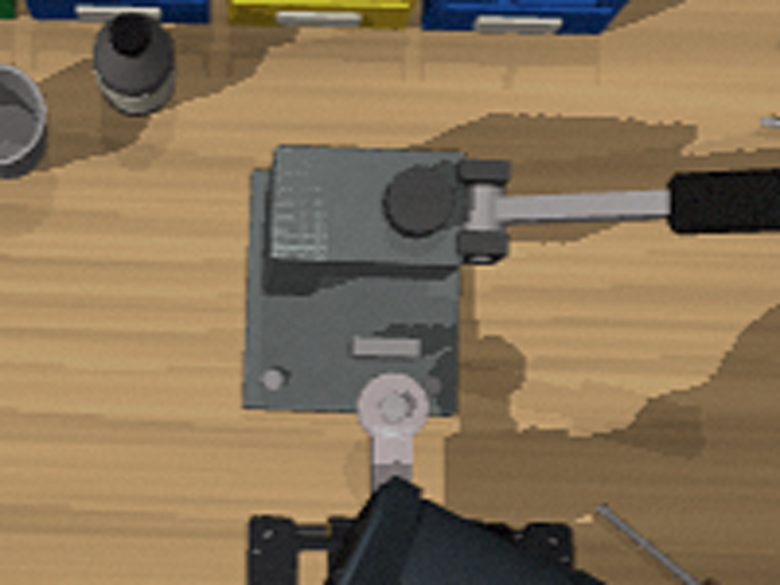

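Both views show the link held level, with the rivet at top-crop (394, 404) and side-crop (492, 328). The rest bar is at top-crop (387, 346) and the ram cap at top-crop (420, 200). The bottle is standing.

```bash
python3 - <<'E'
from h import *
k=3.9
c=cap('top');g=lambda x,y,z:at(c,(118+y/k,205+x/k),z)
print('top rivet',g(394,404,.1075),'rest',g(387,345,.06),'cap',g(420,200,.225))
print('rest ends',g(353,345,.06),g(421,348,.06),'lever',g(490,211,.2),g(665,202,.25))
rt=ray(c,(118+404/k,205+394/k)); ct=ray(c,(118+200/k,205+420/k)); st=ray(c,(118+345/k,205+387/k))
c=cap('side');g=lambda x,y,z:at(c,(109+y/k,178+x/k),z)
print('side rivet',g(492,328,.1075),'cap',g(336,155,.225),'rest',g(432,350,.06))
print('tri',tri([rt,ray(c,(109+328/k,178+492/k))]),tri([ct,ray(c,(109+155/k,178+336/k))]),tri([st,ray(c,(109+350/k,178+432/k))]))
E
```

```text
top rivet [ 0.50905782 -0.07098541  0.1075    ] rest [ 0.55133109 -0.07102907  0.06      ] cap [ 0.62176308 -0.07132247  0.225     ]
rest ends [ 0.55071218 -0.04805452  0.06      ] [ 0.549916   -0.09402866  0.06      ] lever [ 0.62070918 -0.11632776  0.2       ] [ 0.61989421 -0.2070014   0.25      ]
side rivet [ 0.5050914  -0.06547563  0.1075    ] cap [ 0.61918864 -0.06475418  0.225     ] rest [ 0.54696681 -0.06719797  0.06      ]
tri [ 0.50830233 -0.07228693  0.09854269] [ 0.62299365 -0.07245649  0.21660977] [ 0.5503847  -0.07218941  0.05289381]
```

```bash
python3 -m jog '[{"tx":0,"ty":0,"tz":1.8,"roll":0,"jaw":0},{"tx":-2.5,"ty":0,"tz":0,"roll":0,"jaw":0},{"tx":-2.5,"ty":0,"tz":0,"roll":0,"jaw":0},{"tx":-2.5,"ty":0,"tz":0,"roll":0,"jaw":0},{"tx":-2.5,"ty":0,"tz":0,"roll":0,"jaw":0},{"tx":-1.4,"ty":0,"tz":0,"roll":0,"jaw":0},{"tx":0,"ty":0,"tz":0,"roll":0,"jaw":0},{"tx":0,"ty":0,"tz":0,"roll":0,"jaw":0}]';python3 -m jog '[{"tx":0,"ty":0,"tz":0.4,"roll":0,"jaw":0},{"tx":0,"ty":0,"tz":0.2,"roll":0,"jaw":0},{"tx":0,"ty":0,"tz":0,"roll":0,"jaw":0},{"tx":0,"ty":0,"tz":0,"roll":0,"jaw":0}]'
python3 - <<'E'
from h import *
k=3.9
ims=[]
for n in('top','side'):
  c=cap(n)
  for t,z in(('link',.06),):
    for l in landmark_of(n,t)[:1]: print(n,t,round(l['p'],2),np.round(l['point'],1),at(c,l['point'],z))
  r,q=proj(c,[.6,-.07,.09]);r,q=int(r),int(q);ims.append(cv2.resize(c['img'][r-48:r+48,q-50:q+50],None,fx=4,fy=4,interpolation=2));print(r-48,q-50)
cv2.imwrite('pics/both2.png',np.hstack(ims)[:,:,::-1])
E
```

```text
time_s: 15.45
position: [0.5142, -0.0681, 0.0912]
tcp_rot: [[-1.0, -0.008, -0.002], [-0.008, 1.0, 0.001], [0.002, 0.001, -1.0]]
force: [0.1, 0.1, -1.9]
opening: 0.294
grasp_force: 30.0
time_s: 15.85
position: [0.5148, -0.0684, 0.0854]
tcp_rot: [[-1.0, -0.008, -0.001], [-0.008, 1.0, 0.0], [0.001, 0.0, -1.0]]
force: [0.3, 0.5, -2.2]
opening: 0.295
grasp_force: 30.0
138 255
side link 0.74 [348.3 250.1] [0.47047109 0.33985972 0.06      ]
136 221
```

View pics/both2.png

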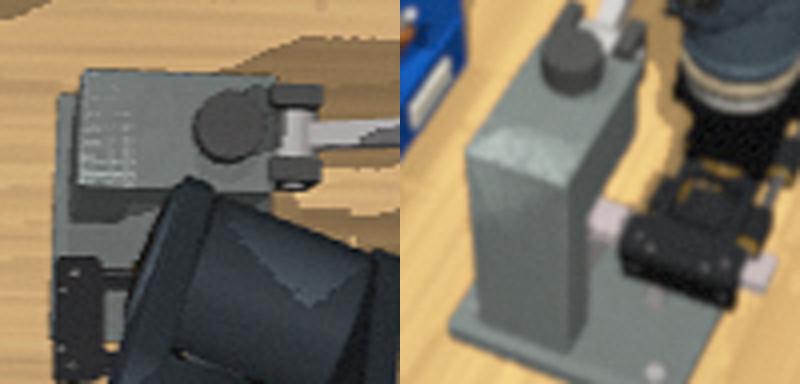

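The arm hides the top view. In the side view the link's eye is under the head and the gripper is clear of it (crop 605, 220). Next I'll trim the small yaw and y error, then lower until contact.

```bash
python3 -m jog '[{"tx":-0.05,"ty":-0.13,"tz":0,"roll":0.013,"jaw":0},{"tx":0,"ty":0,"tz":0.15,"roll":0,"jaw":0},{"tx":0,"ty":0,"tz":0,"roll":0,"jaw":0},{"tx":0,"ty":0,"tz":0,"roll":0,"jaw":0}]';python3 -m jog '[{"tx":0,"ty":0,"tz":0.15,"roll":0,"jaw":0},{"tx":0,"ty":0,"tz":0,"roll":0,"jaw":0},{"tx":0,"ty":0,"tz":0,"roll":0,"jaw":0}]'
```

```text
time_s: 16.45
position: [0.5157, -0.0697, 0.084]
tcp_rot: [[-1.0, 0.005, -0.0], [0.005, 1.0, 0.0], [0.0, 0.0, -1.0]]
force: [-0.1, 0.1, -1.9]
opening: 0.295
grasp_force: 30.0
time_s: 16.75
position: [0.5158, -0.0697, 0.0825]
tcp_rot: [[-1.0, 0.005, -0.0], [0.005, 1.0, 0.0], [0.0, 0.0, -1.0]]
force: [0.2, -0.2, -0.7]
opening: 0.293
grasp_force: 30.0
```

```bash
python3 -m jog '[{"tx":0.05,"ty":0,"tz":0.08,"roll":0,"jaw":0},{"tx":0,"ty":0,"tz":0,"roll":0,"jaw":0},{"tx":0,"ty":0,"tz":0,"roll":0,"jaw":0}]';python3 -m jog '[{"tx":0,"ty":0,"tz":0,"roll":0,"jaw":0.8},{"tx":0,"ty":0,"tz":0,"roll":0,"jaw":0.8},{"tx":0,"ty":0,"tz":0,"roll":0,"jaw":0.8},{"tx":0,"ty":0,"tz":0,"roll":0,"jaw":0.8},{"tx":0,"ty":0,"tz":0,"roll":0,"jaw":0.8}]'
```

```text
time_s: 17.05
position: [0.5156, -0.0698, 0.0819]
tcp_rot: [[-1.0, 0.005, 0.001], [0.005, 1.0, -0.0], [-0.001, -0.0, -1.0]]
force: [0.9, 0.2, 0.4]
opening: 0.292
grasp_force: 30.0
time_s: 17.55
position: [0.5152, -0.0697, 0.0817]
tcp_rot: [[-1.0, 0.005, -0.0], [0.005, 1.0, 0.0], [0.0, 0.0, -1.0]]
force: [-0.2, -0.3, 0.2]
opening: 0.663
grasp_force: 0.0
```

```bash
python3 -m jog '[{"tx":0,"ty":0,"tz":-3,"roll":0,"jaw":0.8},{"tx":2,"ty":0,"tz":-4,"roll":0,"jaw":0.6},{"tx":2,"ty":0,"tz":-4,"roll":0,"jaw":0},{"tx":0,"ty":0,"tz":-4.8,"roll":0,"jaw":0},{"tx":0,"ty":0,"tz":-4.8,"roll":0,"jaw":0},{"tx":0,"ty":0,"tz":-4.8,"roll":0,"jaw":0},{"tx":0,"ty":-4.5,"tz":-1,"roll":0,"jaw":0},{"tx":0,"ty":-4.5,"tz":0,"roll":0,"jaw":0}]';python3 -m jog '[{"tx":0,"ty":-4.5,"tz":0,"roll":0,"jaw":0},{"tx":0,"ty":-4.5,"tz":0,"roll":0,"jaw":0},{"tx":0,"ty":-2,"tz":0,"roll":0,"jaw":0},{"tx":0,"ty":0,"tz":0,"roll":0,"jaw":0},{"tx":0,"ty":0,"tz":0,"roll":0,"jaw":0}]'
python3 - <<'E'
from h import *
ims=[]
for n in('top','side'):
  c=cap(n)
  for t,z in(('link',.06),('lever_grip',.26)):
    for l in landmark_of(n,t)[:1]: print(n,t,round(l['p'],2),np.round(l['point'],1),at(c,l['point'],z))
  r,q=proj(c,[.6,-.1,.12]);r,q=int(r),int(q);ims.append(cv2.resize(c['img'][r-56:r+56,q-50:q+50],None,fx=4,fy=4,interpolation=2));print(r-56,q-50)
  print(n,'ram axis px',proj(c,[.6225,-.0712,.08]),proj(c,[.6225,-.0712,.06]))
cv2.imwrite('pics/both3.png',np.hstack(ims)[:,:,::-1])
E
```

```text
time_s: 18.35
position: [0.4761, -0.1601, 0.3494]
tcp_rot: [[-1.0, 0.001, 0.007], [0.001, 1.0, -0.004], [-0.007, -0.004, -1.0]]
force: [0.9, -0.6, 0.6]
opening: 0.251
grasp_force: 0.0
time_s: 18.85
position: [0.4739, -0.2686, 0.3452]
tcp_rot: [[-1.0, 0.005, -0.001], [0.005, 1.0, 0.002], [0.001, 0.002, -1.0]]
force: [0.4, -0.8, 0.2]
opening: 0.001
grasp_force: 0.0
top link 0.89 [181.1 304. ] [ 0.61885643 -0.06945576  0.06      ]
top lever_grip 0.77 [169.3 399.6] [ 0.62059828 -0.25691939  0.26      ]
129 268
top ram axis px [np.float64(178.62091286131184), np.float64(305.51654025758035)] [np.float64(179.7599812336158), np.float64(304.67634604719234)]
side link 0.89 [189.4 264.5] [ 0.62146001 -0.07045623  0.06      ]
side lever_grip 0.82 [ 93.2 292.9] [ 0.62046963 -0.25527292  0.26      ]
114 226
side ram axis px [np.float64(184.47986197790345), np.float64(264.2412120511171)] [np.float64(189.09695930601833), np.float64(264.2703154310548)]
```

View pics/both3.png

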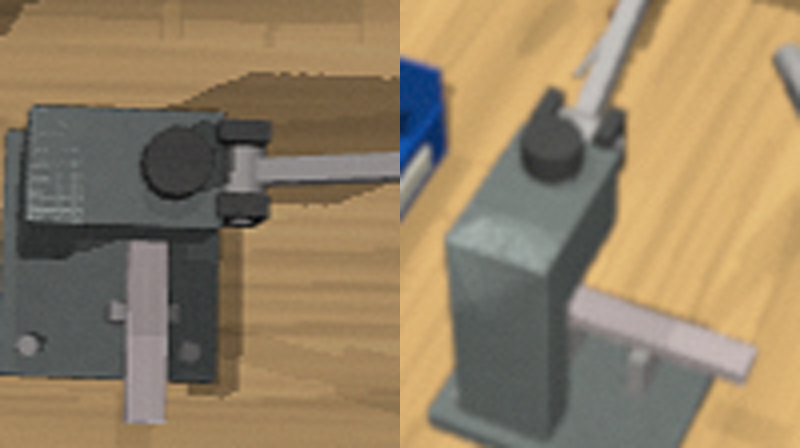

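The link lies straight across the rest and under the head. Its shank is centred on the rest, allowing for parallax, and the tail end is at top-crop (145, 424). The lever is up.

```bash
python3 - <<'E'
from h import *
c=cap('top');f=lambda x,y,z:at(c,(129+y/4,268+x/4),z)
t,b=f(145,424,.06),f(145,424,.067);print('tail',f(145,419,.074),f(145,424,.06),'shank@head',f(148,245,.074),'rest',f(145,313,.06),'cap',f(180,161,.225))
c=cap('side');f=lambda x,y,z:at(c,(114+y/4,226+(x-400)/4),z)
print('side tail top',f(752,349,.074),f(736,372,.074),'cap',f(552,142,.225),'rest front bottom')
E
```

```text
tail [ 0.4793495  -0.07058283  0.074     ] [ 0.47644788 -0.07214469  0.06      ] shank@head [ 0.59265865 -0.0709327   0.074     ] rest [ 0.54924776 -0.0711094   0.06      ] cap [ 0.6218557  -0.07201987  0.225     ]
side tail top [ 0.47843867 -0.07630981  0.074     ] [ 0.48155159 -0.05374413  0.074     ] cap [ 0.61845151 -0.06219129  0.225     ] rest front bottom
```

```bash
python3 -m jog '[{"tx":-3.7,"ty":0.2,"tz":0,"roll":0,"jaw":0},{"tx":-3.7,"ty":0.2,"tz":0,"roll":0,"jaw":0},{"tx":-3.7,"ty":0.2,"tz":0,"roll":0,"jaw":0},{"tx":-3.6,"ty":0,"tz":0,"roll":0,"jaw":0},{"tx":0,"ty":0,"tz":3,"roll":0,"jaw":0},{"tx":0,"ty":0,"tz":1,"roll":0,"jaw":0},{"tx":0,"ty":0,"tz":0,"roll":0,"jaw":0},{"tx":0,"ty":0,"tz":0,"roll":0,"jaw":0}]';python3 -m jog '[{"tx":0,"ty":0,"tz":1.5,"roll":0,"jaw":0},{"tx":0,"ty":0,"tz":1.5,"roll":0,"jaw":0},{"tx":0,"ty":0,"tz":1.5,"roll":0,"jaw":0},{"tx":0,"ty":0,"tz":0,"roll":0,"jaw":0}]'
```

```text
time_s: 20.05
position: [0.6209, -0.2643, 0.3062]
tcp_rot: [[-1.0, 0.005, -0.0], [0.005, 1.0, 0.0], [0.0, 0.0, -1.0]]
force: [-0.1, 0.1, 0.7]
opening: 0.006
grasp_force: 0.0
time_s: 20.45
position: [0.6216, -0.2653, 0.2623]
tcp_rot: [[-1.0, 0.006, 0.003], [0.006, 1.0, -0.002], [-0.003, -0.002, -1.0]]
force: [-0.2, -0.2, 4.2]
opening: 0.006
grasp_force: 2.0
```

```bash
python3 -m jog '[{"tx":0,"ty":0,"tz":1.5,"roll":0,"jaw":0},{"tx":0,"ty":0,"tz":1.5,"roll":0,"jaw":0},{"tx":0,"ty":0,"tz":1.2,"roll":0,"jaw":0},{"tx":0,"ty":0,"tz":0,"roll":0,"jaw":0},{"tx":0,"ty":0,"tz":0,"roll":0,"jaw":0}]';python3 -m jog '[{"tx":0,"ty":0,"tz":0.5,"roll":0,"jaw":0},{"tx":0,"ty":0,"tz":0,"roll":0,"jaw":0}]';python3 -m jog '[{"tx":0,"ty":0,"tz":0.4,"roll":0,"jaw":0},{"tx":0,"ty":0,"tz":0,"roll":0,"jaw":0}]'
```

```text
time_s: 20.95
position: [0.6225, -0.2669, 0.2226]
tcp_rot: [[-1.0, 0.005, 0.005], [0.005, 1.0, -0.006], [-0.005, -0.006, -1.0]]
force: [-2.0, -2.8, 6.9]
opening: 0.006
grasp_force: 3.4
time_s: 21.15
position: [0.6225, -0.2672, 0.2177]
tcp_rot: [[-1.0, 0.005, 0.005], [0.005, 1.0, -0.007], [-0.005, -0.007, -1.0]]
force: [-1.3, -4.2, 7.0]
opening: 0.004
grasp_force: 3.7
time_s: 21.35
position: [0.6225, -0.2673, 0.2139]
tcp_rot: [[-1.0, 0.005, 0.005], [0.005, 1.0, -0.007], [-0.005, -0.007, -1.0]]
force: [-2.6, -3.8, 7.8]
opening: 0.005
grasp_force: 3.9
```

```bash
for i in 1; do python3 -m jog '[{"tx":0,"ty":0,"tz":0.5,"roll":0,"jaw":0},{"tx":0,"ty":0,"tz":0,"roll":0,"jaw":0}]';python3 -m jog '[{"tx":0,"ty":0,"tz":0.3,"roll":0,"jaw":0},{"tx":0,"ty":0,"tz":0,"roll":0,"jaw":0}]';python3 -m jog '[{"tx":0,"ty":0,"tz":0.3,"roll":0,"jaw":0},{"tx":0,"ty":0,"tz":0,"roll":0,"jaw":0}]'; done | grep -E "pos|force"
```

```text
position: [0.6225, -0.2674, 0.2089]
force: [-2.0, -4.3, 6.7]
grasp_force: 4.1
position: [0.6225, -0.2674, 0.2076]
force: [-3.3, -4.4, 12.8]
grasp_force: 6.0
position: [0.6226, -0.2674, 0.2069]
force: [-5.7, -1.2, 20.9]
grasp_force: 10.5
```

```bash
(python3 -m jog '[{"tx":0,"ty":0,"tz":0.4,"roll":0,"jaw":0},{"tx":0,"ty":0,"tz":0,"roll":0,"jaw":0}]';python3 -m jog '[{"tx":0,"ty":0,"tz":0.2,"roll":0,"jaw":0},{"tx":0,"ty":0,"tz":0,"roll":0,"jaw":0},{"tx":0,"ty":0,"tz":0,"roll":0,"jaw":0}]') | grep -E "pos|force"
python3 - <<'E'
from h import *
c=cap('side')
for l in landmark_of('side','lever_grip')[:1]: print(l)
r=ray(c,l['point']);o,d=r;t=(.622-o[0])/d[0];p=o+d*t;print(p,'angle',.45-np.arctan2(p[2]-.19,-.112-p[1]))
E
```

```text
position: [0.6226, -0.2674, 0.2061]
force: [-9.4, 0.1, 32.8]
grasp_force: 16.4
position: [0.6227, -0.2674, 0.2057]
force: [-11.0, 1.6, 39.4]
grasp_force: 19.3
{'point': [115.9, 295.5], 'p': 0.67}
[ 0.622      -0.29501681  0.15115156] angle 0.6591625189233195
```

```bash
python3 -m jog '[{"tx":0,"ty":0,"tz":-2.3,"roll":0,"jaw":0},{"tx":0,"ty":0,"tz":-2.3,"roll":0,"jaw":0},{"tx":0,"ty":0,"tz":-2.3,"roll":0,"jaw":0},{"tx":0,"ty":0,"tz":-2.3,"roll":0,"jaw":0},{"tx":0,"ty":0,"tz":-2.3,"roll":0,"jaw":0},{"tx":0,"ty":0,"tz":0,"roll":0,"jaw":0},{"tx":0,"ty":0,"tz":0,"roll":0,"jaw":0},{"tx":0,"ty":0,"tz":0,"roll":0,"jaw":0}]'
python3 - <<'E'
from h import *
for n in('side','top'):
  c=cap(n)
  for l in landmark_of(n,'lever_grip')[:1]: print(n,l)
  for l in landmark_of(n,'link')[:1]: print(n,at(c,l['point'],.06))
E
```

```text
time_s: 23.35
position: [0.6205, -0.2638, 0.3065]
tcp_rot: [[-1.0, 0.005, -0.002], [0.005, 1.0, 0.002], [0.002, 0.002, -1.0]]
force: [-0.3, -0.2, -0.5]
opening: 0.006
grasp_force: 0.0
side {'point': [92.3, 289.8], 'p': 0.56}
side [ 0.6276425  -0.07529542  0.06      ]
top {'point': [171.2, 399.1], 'p': 0.69}
top [ 0.6190028  -0.06494023  0.06      ]
```

```bash
python3 -m jog '[{"tx":0,"ty":0,"tz":2.2,"roll":0,"jaw":0},{"tx":0,"ty":0,"tz":2.2,"roll":0,"jaw":0},{"tx":0,"ty":0,"tz":2.2,"roll":0,"jaw":0},{"tx":0,"ty":0,"tz":2.2,"roll":0,"jaw":0},{"tx":0,"ty":0,"tz":1.2,"roll":0,"jaw":0},{"tx":0,"ty":0,"tz":0.8,"roll":0,"jaw":0},{"tx":0,"ty":0,"tz":0.7,"roll":0,"jaw":0},{"tx":0,"ty":0,"tz":0,"roll":0,"jaw":0}]'|grep -E "pos|force";python3 -m jog '[{"tx":0,"ty":0,"tz":0,"roll":0,"jaw":0},{"tx":0,"ty":0,"tz":0,"roll":0,"jaw":0},{"tx":0,"ty":0,"tz":0,"roll":0,"jaw":0}]' |grep -E "pos|force"
python3 -m jog '[{"tx":0,"ty":0,"tz":-2.3,"roll":0,"jaw":0},{"tx":0,"ty":0,"tz":-2.3,"roll":0,"jaw":0},{"tx":0,"ty":0,"tz":-2.3,"roll":0,"jaw":0},{"tx":0,"ty":0,"tz":-2.3,"roll":0,"jaw":0},{"tx":0,"ty":0,"tz":-2.3,"roll":0,"jaw":0},{"tx":0,"ty":0,"tz":0,"roll":0,"jaw":0},{"tx":0,"ty":0,"tz":0,"roll":0,"jaw":0},{"tx":0,"ty":0,"tz":0,"roll":0,"jaw":0}]' |grep -E "pos|force"
```

```text
position: [0.623, -0.2676, 0.2053]
force: [-13.3, 2.5, 42.9]
grasp_force: 22.0
position: [0.6229, -0.2676, 0.2053]
force: [-12.9, 2.1, 43.1]
grasp_force: 21.9
position: [0.6206, -0.2638, 0.3058]
force: [-0.7, 0.5, -0.7]
grasp_force: 0.0
```

Stroke 2 was good. Next come strokes 3 and 4.

```bash
python3 -m jog '[{"tx":0,"ty":0,"tz":2.2,"roll":0,"jaw":0},{"tx":0,"ty":0,"tz":2.2,"roll":0,"jaw":0},{"tx":0,"ty":0,"tz":2.2,"roll":0,"jaw":0},{"tx":0,"ty":0,"tz":2.2,"roll":0,"jaw":0},{"tx":0,"ty":0,"tz":1.2,"roll":0,"jaw":0},{"tx":0,"ty":0,"tz":0.8,"roll":0,"jaw":0},{"tx":0,"ty":0,"tz":0.7,"roll":0,"jaw":0},{"tx":0,"ty":0,"tz":0,"roll":0,"jaw":0}]'|grep -E "pos|force";python3 -m jog '[{"tx":0,"ty":0,"tz":0,"roll":0,"jaw":0},{"tx":0,"ty":0,"tz":0,"roll":0,"jaw":0},{"tx":0,"ty":0,"tz":0,"roll":0,"jaw":0}]' |grep -E "pos|force"
python3 -m jog '[{"tx":0,"ty":0,"tz":-2.3,"roll":0,"jaw":0},{"tx":0,"ty":0,"tz":-2.3,"roll":0,"jaw":0},{"tx":0,"ty":0,"tz":-2.3,"roll":0,"jaw":0},{"tx":0,"ty":0,"tz":-2.3,"roll":0,"jaw":0},{"tx":0,"ty":0,"tz":-2.4,"roll":0,"jaw":0},{"tx":0,"ty":0,"tz":0,"roll":0,"jaw":0},{"tx":0,"ty":0,"tz":0,"roll":0,"jaw":0},{"tx":0,"ty":0,"tz":0,"roll":0,"jaw":0}]' |grep -E "pos|force"
python3 -m jog '[{"tx":0,"ty":0,"tz":2.2,"roll":0,"jaw":0},{"tx":0,"ty":0,"tz":2.2,"roll":0,"jaw":0},{"tx":0,"ty":0,"tz":2.2,"roll":0,"jaw":0},{"tx":0,"ty":0,"tz":2.2,"roll":0,"jaw":0},{"tx":0,"ty":0,"tz":1.2,"roll":0,"jaw":0},{"tx":0,"ty":0,"tz":0.8,"roll":0,"jaw":0},{"tx":0,"ty":0,"tz":0.8,"roll":0,"jaw":0},{"tx":0,"ty":0,"tz":0,"roll":0,"jaw":0}]'|grep -E "pos|force";python3 -m jog '[{"tx":0,"ty":0,"tz":0,"roll":0,"jaw":0},{"tx":0,"ty":0,"tz":0,"roll":0,"jaw":0},{"tx":0,"ty":0,"tz":0,"roll":0,"jaw":0}]' |grep -E "pos|force"
python3 -m jog '[{"tx":0,"ty":0,"tz":-2.3,"roll":0,"jaw":0},{"tx":0,"ty":0,"tz":-2.3,"roll":0,"jaw":0},{"tx":0,"ty":0,"tz":-2.3,"roll":0,"jaw":0},{"tx":0,"ty":0,"tz":-2.3,"roll":0,"jaw":0},{"tx":0,"ty":0,"tz":-3.5,"roll":0,"jaw":0},{"tx":0,"ty":0,"tz":-4,"roll":0,"jaw":0},{"tx":4,"ty":0,"tz":0,"roll":0,"jaw":0},{"tx":4,"ty":0,"tz":0,"roll":0,"jaw":0}]' |grep -E "pos|force"
python3 -m jog '[{"tx":4,"ty":0,"tz":0,"roll":0,"jaw":0},{"tx":4,"ty":0,"tz":0,"roll":0,"jaw":0},{"tx":0,"ty":0,"tz":0,"roll":0,"jaw":0},{"tx":0,"ty":0,"tz":0,"roll":0,"jaw":0},{"tx":0,"ty":0,"tz":0,"roll":0,"jaw":0}]'
python3 - <<'E'
from h import *
ims=[]
for n in('top','side'):
  c=cap(n)
  for t in('link','lever_grip','square_link','oil_bottle'):
    for l in landmark_of(n,t)[:1]: print(n,t,round(l['p'],2),at(c,l['point'],dict(link=.06,lever_grip=.26).get(t,0)))
  ims.append(c['img'][90:330,120:510])
cv2.imwrite('pics/fin.png',np.hstack(ims)[:,:,::-1])
E
```

```text
position: [0.6222, -0.2674, 0.2049]
force: [-14.5, 2.7, 49.7]
grasp_force: 24.5
position: [0.6222, -0.2674, 0.205]
force: [-14.4, 1.7, 49.3]
grasp_force: 24.4
position: [0.6203, -0.2637, 0.3061]
force: [-0.3, -1.0, -0.2]
grasp_force: 0.0
position: [0.622, -0.2672, 0.2048]
force: [-14.3, 2.8, 50.7]
grasp_force: 24.9
position: [0.622, -0.2673, 0.205]
force: [-14.4, 2.1, 50.3]
grasp_force: 24.8
position: [0.5411, -0.2639, 0.3591]
force: [-0.4, -0.6, -0.1]
grasp_force: 0.0
time_s: 29.85
position: [0.4622, -0.2638, 0.3591]
tcp_rot: [[-1.0, 0.005, 0.0], [0.005, 1.0, 0.0], [-0.0, 0.0, -1.0]]
force: [0.8, 0.0, 1.3]
opening: 0.005
grasp_force: 0.0
top link 0.7 [ 0.62269136 -0.0723225   0.06      ]
top lever_grip 0.68 [ 0.61898958 -0.26302011  0.26      ]
top square_link 0.66 [0.42885766 0.2575635  0.        ]
top oil_bottle 0.69 [ 7.41703805e-01  1.02385574e-01 -2.22044605e-16]
side link 0.71 [ 0.62352976 -0.07232474  0.06      ]
side square_link 0.89 [0.43070992 0.25415745 0.        ]
```

View pics/fin.png

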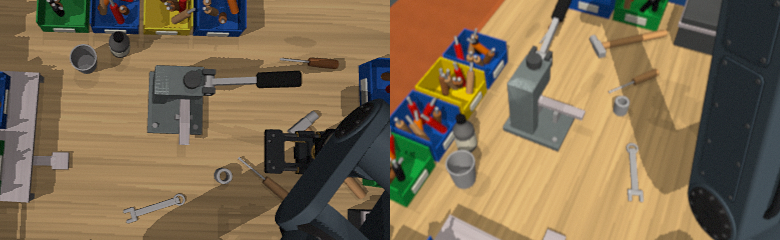

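The link is still lying across the press (left panel, about (110, 185)) and the lever is up. The bottle is standing at (42, 119), the square link hasn't moved, and the arm is clear of everything.

```bash
python3 -c "from rig import *; print(hand_in())"
```

```text
the job is handed in; nothing more can be done
None
```

The riveted link lies on the anvil and rest with the rivet measured within about 1 mm of the ram's axis. I pumped the lever through four full strokes (at least 39 N at the grip on each) and left it up; the square link and bottle are undisturbed. The job was handed in after about 30 s of robot time, and no verdict came back.

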